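# Dress the two-spindle thread stand

### The job

Dress the thread stand for the next machine. On the thick spindle with the wide round rest put the rubber cushion first, then the cone holder on the cushion, then the thread cone over the holder; on the thin pin with the small rest put the small thread spool and then its cap, flange down on the spool. Everything must sit fully down and upright on its spindle, and the shears and the oil bottle must stay where they are.

Things in the scene. Friction and masses are not known exactly. Their poses are not given: they have to be found in the camera images.
- cone_spindle (a point): Foot of the thread stand's thick steel spindle: the point on the spindle's axis at the top face of its wide black round rest (62 mm across, 3 mm thick). The spindle is 8 mm thick, stands upright 42 mm above this point and narrows over its last 5 mm. z axis up along the spindle.
- spool_pin (a point): Foot of the thread stand's thin steel pin: the point on the pin's axis at the top face of its small black round rest (37 mm across, 3 mm thick). The pin is 6 mm thick, stands upright 54 mm above this point and narrows over its last 4 mm. z axis up along the pin. It is 130 mm from the thick spindle.
- thread_stand: Grey steel base plate of the stand, 100 x 220 x 10 mm, fixed, on the left table at any yaw. Origin at the centre of its underside; its y axis (long side) runs from the thin pin (y = -65 mm) to the thick spindle (y = +65 mm). A dark mast socket, 22 mm across, 26 mm high, stands on the plate at x = +32 mm, y = 0, with a black thumb screw; the mast lies unfitted on the table.
- cushion: Flat black rubber ring (spool cushion), 60 mm across, 7 mm thick, with a 14 mm hole. Stiff, does not bend. Origin at the centre of its underside, z up.
- cone_holder: Grey plastic cone holder, hollow: 37 mm across at its foot rim (3.5 mm thick), tapering to a neck 26 mm across at 18 mm height and 25 mm across at its top, 30 mm high; hole right through, 25 mm wide at the foot and 12 mm at the top. It lies foot down. Origin at the centre of its foot, z up.
- thread_cone: Large hollow cone of ecru thread, upright: 95 mm high over its white plastic tip, 58 mm across the winding near the foot, 48 mm at 74 mm height, above that a white tip 31 to 27 mm across. Open below: the opening is 42 mm wide at the foot and narrows to about 32 mm at 74 mm height. Origin at the centre of its foot, z up.
- thread_spool: Small upright spool of light grey thread with white flanges, 40 mm high, 35 mm across the flanges, 32 mm across the winding, with a 10 mm hole right through. Origin at the centre of its underside, z up.
- spool_cap: Small black plastic spool cap: a flange 30 mm across and 3 to 5 mm thick with an upright tubular stem 16 mm across, 18 mm high in all, 9 mm hole right through. It lies flange down. Origin at the centre of the flange's underside, z up.
- oil_bottle: White oil bottle with a red pointed cap, upright, 46 mm across, 128 mm high; a loose bystander. Origin at the centre of its underside.
- shears: Large steel tailor's shears with black handles lying flat, 253 x 89 x 12 mm; a loose bystander. Origin at the middle of its length, y axis towards the handles.
Not all that is in view belongs to the job. Several things look just like the cushion: the one meant starts farthest to the robot's left.

How it is judged:
At the end, for the whole second after the job is handed in: Cushion on the wide rest, holder and cone on the cushion, spool on the small rest, cap on the spool: heights within 3 mm of seated, axes within 8 mm of the spindle (cone 10 mm), upright within 7 degrees, released, at rest; shears and oil bottle moved less than 30 mm (horizontal distance between each of cushion, cone_holder and cone_spindle below 0.008 m and z of cushion in the frame of cone_spindle between -0.003 and 0.003 m and angle between each of cushion, cone_holder, thread_cone, thread_spool, spool_cap's own z axis and vertical below 0.12 rad and linear speed of each of cushion, cone_holder, thread_cone, thread_spool, spool_cap below 0.02 m/s and z of cone_holder in the frame of cone_spindle between 0.004 and 0.01 m and horizontal distance between thread_cone and cone_spindle below 0.01 m and z of thread_cone in the frame of cone_spindle between 0.004 and 0.01 m and horizontal distance between each of thread_spool, spool_cap and spool_pin below 0.008 m and z of thread_spool in the frame of spool_pin between -0.003 and 0.003 m and z of spool_cap in the frame of spool_pin between 0.037 and 0.043 m and distance of each of oil_bottle, shears from where it was at the start of the episode below 0.03 m); the robot touches nothing.
It fails at once if the oil bottle is knocked over (angle between oil_bottle's own z axis and vertical above 0.6 rad).
It fails at once if the shears are shifted (distance of shears from where it was at the start of the episode above 0.03 m).
It fails at once if the oil bottle is shifted (distance of oil_bottle from where it was at the start of the episode above 0.03 m).
It also fails if it takes over 134 s, if anything falls off the work surface, if the arm or the gripper's body presses on something with over 40 N, if the wrist force passes 120 N, or if a joint passes its speed limit or range.

### The arm

A 6-joint arm with a two-finger parallel gripper is mounted at the origin on a cart in front of the work surface, level with it; the furniture and walls round the work are solid. World frame = base frame: x ahead of the robot, y to its left, z up, the work surface at z = 0. Lengths are in m, angles in rad, forces in N, time in s.
With the tool pointing down it reaches from about 0.3 to 0.875 m from the base axis. Payload 6.4 kg.
Tool frame: the origin (TCP) lies between the finger pads; the fingertips stand 22 mm ahead of it and the grasp point (between the pads) lies 3 mm ahead of it; z points along the fingers, y is the line along which they close (so a half turn about z gives the same grasp; the last joint's range is limited). The gripper opens to 88 mm and grips with 3 to 60 N. Pads are 18 mm wide; open, the fingers measure 123 mm over their backs; the gripper's body (75 mm by 187 mm) begins 45 mm behind the grasp point.
Start: joints at [-1.524, 0.181, 1.607, -0, 1.354, -0.206], TCP at [0.144, -0.557, 0.261] pointing down, gripper open.
Joint ranges: [-2.99, 2.99], [-0.89, 2.07], [0.3, 2.58], [-1.14, 4.28], [0, 2.63], [-3.12, 3.12]. Speed limits (rad/s): [2.57, 2.57, 3.01, 3.14, 3.14, 3.14].

### API

Orientations are given as a rotation vector (axis times angle).
In Python, from rig import r gives the robot as it stands.
- The arm moves only by the shell command python3 -m crank 'ROWS'. ROWS is JSON, a list that holds one entry, the list of rows, each a list of 5 numbers: the shift along the tool's x, y, z in cm, then the turn about the tool's z in rad, then the opening, from -1 (shut) to 1 (fully open). A call has 1 to 20 rows; each row is the pose to reach, as a shift and turn from the pose commanded when the call began, along the tool's axes at that moment; what a row does not reach only later rows make up. A row lasts 1/10 s, in which the tool goes at most 50 mm and 8.59 degrees, less where a joint would pass 70% of its speed; a pose out of reach is approached as far as the arm can. A call with a gripper value outside its range is refused whole. The fingers move at their own pace and stop on an object; the grip force is fixed at half the most. Time passes only in rows, so rows that repeat a pose let the fingers close. It gives the time, the measured TCP pose, the force, the opening and the grip force at its end, in the units of the state.
- r.observe(): the state, without advancing time (a new reading comes with each control period).
- r.camera(name): name is "side" or "top" or "wrist"; returns (picture, depth): 420x560x3 uint8, red, green, blue; 420x560 float32, m along the optical axis (not along the pixel's ray), 0 where there is no reading.
- r.get_calibration(name): a dict with "K" (3x3 intrinsics, pixels), "D" ([k1, k2, p1, p2, k3] as OpenCV has them; the pictures are not rectified), "R" (3x3) and "t" (3): a world point X has camera coordinates R X + t. Camera axes: x right, y down, z forward; pixel columns grow to the right and rows downward; lengths in m; the calibration is good to about 2 mm. A picture is of the moment at which its call begins: read the wrist's pose just before it. get_calibration takes no time and is no camera call; for the wrist camera it gives the pose at the moment of the call.
- r.finish_job(): hands the job in; it is judged then, once.
The state is a dict: "t": time; "joint_pos": joint angles; "dq": joint speeds; "joint_torque": joint torques, N m; "tool_pos": TCP position; "ee_rot": TCP orientation; "contact_force": force on the tool from outside, world axes, zero at the start; "ft_torque": the same for the moment, N m; "finger_gap": opening from 0.0 (shut) to 1.0 (fully open); "gripper_force": force on a finger pad.
Only numpy, scipy, OpenCV 4.12 (cv2) and the standard library are available. Lean on these libraries where they do the work, as an engineer would, in place of code of your own. Each camera call takes 0.05 s, during which the arm holds its last target. There are 200 camera calls.

## Working session

There is one attempt and no reset: what is moved stays moved. The work goes in short steps, Python scripts to look and compute and a shell command to move; the robot and the scene stay as the last step left them, time stands still between calls to the robot, and variables do not carry over. Pictures are saved under pics/ and viewed, at most 17 in all, crops included, and the job is handed in when it is done.

```bash
ls; mkdir -p pics; python3 - <<'E'
from rig import r
import cv2,numpy as np
s=r.observe();print(s['t'],s['tool_pos'],s['ee_rot'],s['finger_gap'])
for n in('top','side'):
    p,d=r.camera(n);cv2.imwrite(f'pics/{n}0.png',p[:,:,::-1]);np.savez(f'pics/{n}0.npz',p=p,d=d)
    c=r.get_calibration(n);print(n,c['K'],c['D'],c['R'],c['t'])
E
```

```text
pics
0.0 [ 0.14379379 -0.55623009  0.25982949] [-3.11485446e+00 -3.95750382e-01 -2.27077216e-04] 1.000911106207649
top [[450.48382612   0.         280.78628826]
 [  0.         450.48382612 209.68302557]
 [  0.           0.           1.        ]] [-0.00877793  0.          0.          0.          0.        ] [[-0.01149974 -0.99977782 -0.01766564]
 [-0.98454661  0.0144084  -0.17452899]
 [ 0.17474475  0.01538561 -0.98449355]] [0.01282949 0.47767539 1.36666513]
side [[497.67555335   0.         279.27913433]
 [  0.         497.67555335 208.67534873]
 [  0.           0.           1.        ]] [0.02730801 0.         0.         0.         0.        ] [[ 0.99671082 -0.08091932  0.00442841]
 [-0.03474139 -0.4760123  -0.87875214]
 [ 0.073216    0.87570792 -0.47725786]] [-0.47903959  0.05564025  1.43445629]
```

View pics/top0.png

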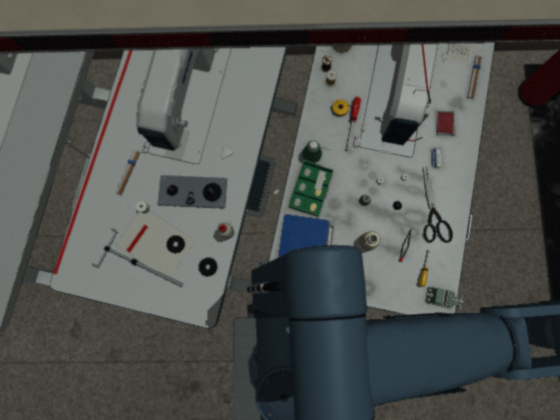

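View pics/side0.png

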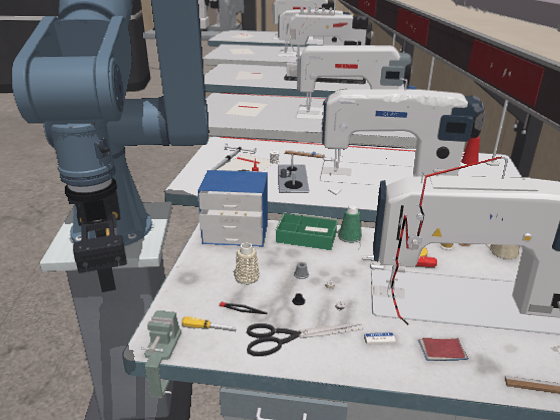

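The top view shows the stand on the left table at about (193,191), with the thick spindle at (211,191) and the thin pin at (172,190). Black rings lie at (176,244) and (208,267), a white spool is at (141,207) and the bottle is at (225,230). On the right table are the cone (371,240), holder (365,200), cap (397,205) and shears (437,215). Next I'll measure with depth and enlarge the left table.

```bash
cat > h.py <<'E'
import numpy as np,cv2
from rig import r
def cloud(d,c):
    v,u=np.mgrid[:d.shape[0],:d.shape[1]]
    n=cv2.undistortPoints(np.stack([u,v],-1).reshape(-1,1,2).astype(np.float64),c['K'],np.array(c['D'])).reshape(*d.shape,2)
    X=np.dstack([n*d[...,None],d])
    W=(X-np.array(c['t']))@np.array(c['R']); W[d<=0]=np.nan
    return W
def ray(u,v,c,z):
    n=cv2.undistortPoints(np.array([[[u,v]]],float),c['K'],np.array(c['D']))[0,0]
    R=np.array(c['R']);o=-R.T@np.array(c['t']);g=R.T@np.array([n[0],n[1],1]);return o+g*(z-o[2])/g[2]
E
python3 - <<'E'
from h import *
f=np.load('pics/top0.npz');c=r.get_calibration('top');W=cloud(f['d'],c)
for n,(u,v) in dict(pin=(172,190),spin=(211,191),A=(176,244),B=(208,267),spool=(141,207),bottle=(225,230),cone=(371,240),holder=(365,200),cap=(397,205),w1=(379,181),w2=(404,178),sock=(190,197),shear=(437,215),table=(100,260),cut=(155,240),rtable=(420,190),h1=(327,62),h2=(331,78),tape=(340,107)).items():
    w=W[v-6:v+7,u-6:u+7].reshape(-1,3);i=np.nanargmax(w[:,2]);print(n,W[v,u].round(3),'max',w[i].round(3))
p=f['p'][90:300,40:260];cv2.imwrite('pics/crop1.png',cv2.resize(p,None,fx=2.8,fy=2.8,interpolation=2)[:,:,::-1])
E
```

```text
pin [0.553 0.358 0.014] max [0.553 0.359 0.069]
spin [0.543 0.228 0.032] max [0.548 0.228 0.054]
A [ 0.379  0.344 -0.002] max [0.387 0.34  0.014]
B [ 0.305  0.24  -0.003] max [0.288 0.228 0.013]
spool [0.497 0.455 0.018] max [0.499 0.443 0.045]
bottle [0.41  0.174 0.09 ] max [0.417 0.183 0.128]
cone [ 0.383 -0.278  0.001] max [ 0.388 -0.275  0.098]
holder [ 0.507 -0.26   0.028] max [ 0.518 -0.256  0.038]
cap [ 0.492 -0.362  0.018] max [ 0.498 -0.368  0.02 ]
w1 [ 0.573 -0.311  0.009] max [ 0.581 -0.306  0.018]
w2 [ 0.582 -0.392  0.008] max [ 0.583 -0.386  0.019]
sock [0.526 0.296 0.027] max [0.51  0.293 0.041]
shear [ 0.458 -0.488  0.014] max [ 0.442 -0.496  0.015]
table [0.33  0.582 0.007] max [0.314 0.594 0.022]
cut [ 0.393  0.411 -0.001] max [0.408 0.406 0.009]
rtable [ 0.543 -0.443  0.001] max [ 0.557 -0.461  0.011]
h1 [ 0.966 -0.151  0.055] max [ 0.982 -0.138  0.06 ]
h2 [ 0.908 -0.162  0.058] max [ 0.909 -0.175  0.063]
tape [ 0.823 -0.193  0.021] max [ 0.826 -0.176  0.023]
```

View pics/crop1.png

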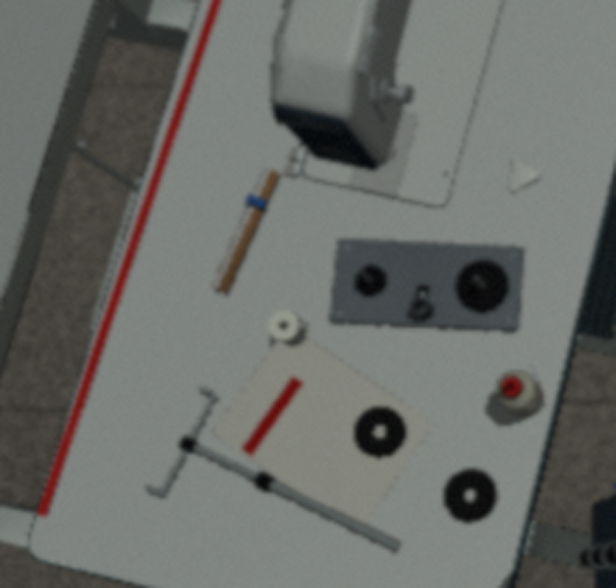

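In the crop there are two identical black rings: A at crop (380,432), top-image (176,244), and B at crop (470,495), top-image (208,267). A lies farther to the robot's left (y=0.344 against 0.24), so A is the cushion. The spool is at crop (285,326), the pin at (370,280) and the thick spindle at (482,287). Next I'll check the wrist camera and the obstacle heights.

```bash
python3 - <<'E'
from h import *
s=r.observe();c=r.get_calibration('wrist');R=np.array(c['R']);o=-R.T@np.array(c['t'])
from scipy.spatial.transform import Rotation as Ro
T=Ro.from_rotvec(s['ee_rot']).as_matrix();print(c['K'],c['D'],'cam in tool',T.T@(o-s['tool_pos']),'axes',(T.T@R.T).round(3),sep='\n')
f=np.load('pics/top0.npz');W=cloud(f['d'],r.get_calibration('top')).reshape(-1,3)
f=np.load('pics/side0.npz');W2=cloud(f['d'],r.get_calibration('side')).reshape(-1,3)
for nm,W in(('top',W),('side',W2)):
  print(nm)
  for x0 in np.arange(.2,.9,.1):
    print(x0.round(1),[ (lambda q: round(float(np.nanpercentile(q,99)),2) if len(q)>3 else None)(W[(W[:,0]>x0)&(W[:,0]<x0+.1)&(W[:,1]>y0)&(W[:,1]<y0+.1)&(W[:,2]<1)][:,2]) for y0 in np.arange(-.6,.6,.1)])
E
```

```text
[[319.03043435   0.         280.91999777]
 [  0.         319.03043435 211.83993455]
 [  0.           0.           1.        ]]
[0.0026054 0.        0.        0.        0.       ]
cam in tool
[ 0.07394002  0.00063216 -0.12560803]
axes
[[ 0.001 -0.958 -0.287]
 [ 1.     0.001 -0.001]
 [ 0.001 -0.287  0.958]]
top
0.2 [0.57, 0.07, 0.01, 0.01, 0.79, 0.8, 0.74, 0.0, 0.01, 0.02, 0.02, 0.01]
0.3 [0.01, 0.01, 0.01, 0.1, 0.17, 0.17, 0.17, 0.07, 0.01, 0.01, 0.02, 0.02]
0.4 [0.01, 0.01, 0.02, 0.01, 0.17, 0.17, 0.17, 0.1, 0.01, 0.01, 0.04, 0.01]
0.5 [0.01, 0.01, 0.01, 0.03, 0.05, 0.04, 0.0, 0.01, 0.04, 0.04, 0.04, 0.01]
0.6 [0.01, 0.01, 0.28, 0.21, 0.1, 0.1, 0.01, 0.01, 0.01, 0.28, 0.11, 0.01]
0.7 [0.61, 0.61, 0.6, 0.6, 0.6, 0.61, 0.6, 0.6, 0.6, 0.6, 0.6, 0.6]
0.8 [0.6, 0.6, 0.6, 0.6, 0.6, 0.6, 0.6, 0.6, 0.6, 0.6, 0.6, 0.6]
side
0.2 [0.6, 0.59, 0.0, 0.0, 0.62, 0.59, 0.47, 0.0, 0.01, 0.02, 0.02, 0.01]
0.3 [0.01, 0.01, 0.01, 0.1, 0.17, 0.17, 0.17, None, None, 0.01, 0.02, 0.02]
0.4 [0.01, 0.01, 0.02, 0.06, 0.17, 0.17, 0.17, 0.12, 0.01, 0.01, 0.04, 0.02]
0.5 [0.0, 0.01, 0.01, 0.03, 0.04, 0.04, 0.0, 0.01, 0.05, 0.06, 0.04, 0.01]
0.6 [0.01, 0.18, 0.28, 0.01, 0.1, 0.1, 0.0, 0.01, 0.23, 0.28, 0.02, 0.01]
0.7 [0.6, 0.6, 0.6, 0.6, 0.6, 0.6, 0.6, 0.59, 0.57, 0.56, 0.56, 0.55]
0.8 [0.6, 0.6, 0.6, 0.62, 0.62, 0.61, 0.6, 0.0, 0.3, 0.3, 0.01, 0.0]
```

```bash
python3 -m crank '[[[37.7,-15.7,-6,-0.45,1],[37.7,-15.7,-6,-0.8,1],[37.7,-15.7,-6,-1.2,1],[37.7,-15.7,-6,-1.6,1],[37.7,-15.7,-6,-2,1],[37.7,-15.7,-6,-2.89,1],[37.7,-15.7,-6,-2.89,1],[37.7,-15.7,-6,-2.89,1],[37.7,-15.7,-6,-2.89,1],[37.7,-15.7,-6,-2.89,1],[37.7,-15.7,-6,-2.89,1],[37.7,-15.7,-6,-2.89,1],[37.7,-15.7,-6,-2.89,1],[37.7,-15.7,-6,-2.89,1],[37.7,-15.7,-6,-2.89,1],[37.7,-15.7,-6,-2.89,1],[37.7,-15.7,-6,-2.89,1],[37.7,-15.7,-6,-2.89,1],[37.7,-15.7,-6,-2.89,1],[37.7,-15.7,-6,-2.89,1]]]'
python3 - <<'E'
from h import *
s=r.observe();print(s['t'],s['tool_pos'],s['ee_rot'],s['joint_pos'],s['dq'])
p,d=r.camera('wrist');c=r.get_calibration('wrist');cv2.imwrite('pics/w1.png',p[:,:,::-1]);np.savez('pics/w1.npz',p=p,d=d,**{k:np.array(v) for k,v in c.items()})
p,d=r.camera('top');np.savez('pics/top1.npz',p=p,d=d)
W=cloud(d,r.get_calibration('top')).reshape(-1,3)
W2=cloud(np.load('pics/side0.npz')['d'],r.get_calibration('side')).reshape(-1,3)
for w in(W,W2):
  q=w[(w[:,1]>.1)&(w[:,1]<.5)&(w[:,2]>.08)&(w[:,0]>.5)&(w[:,2]<.5)]
  print('machine',[(round(y,2),np.nanmin(t[:,0]).round(3),t[np.argmin(t[:,0]),2].round(2)) for y in np.arange(.1,.5,.05) if len(t:=q[abs(q[:,1]-y)<.025])>3])
  q=w[(w[:,1]>-.25)&(w[:,1]<.1)&(w[:,2]>.15)&(w[:,0]>.3)&(w[:,0]<.55)&(w[:,2]<.19)];print('cab',np.percentile(q,[1,99],axis=0))
E
```

```text
t: 2.1
tool_pos: [0.4694, -0.3103, 0.3202]
ee_rot: [0.009, -3.141, -0.001]
contact_force: [0.0, 0.0, -0.1]
finger_gap: 0.999
gripper_force: 0.0
2.1 [ 0.46940804 -0.31025226  0.32020258] [ 9.38697888e-03 -3.14089525e+00 -1.14207605e-03] [-7.94958220e-01  1.09487280e-01  1.56700004e+00  1.87403288e-05
  1.46610294e+00 -2.37173376e+00] [-0.00127766  0.00097026  0.00161649  0.00052011 -0.00065055 -0.31051263]
machine [(np.float64(0.25), np.float64(0.836), np.float64(0.28)), (np.float64(0.3), np.float64(0.661), np.float64(0.25)), (np.float64(0.35), np.float64(0.649), np.float64(0.17)), (np.float64(0.4), np.float64(0.66), np.float64(0.24))]
cab [[ 0.30442385 -0.12545358  0.15827123]
 [ 0.44008727  0.01405373  0.17048161]]
machine [(np.float64(0.2), np.float64(0.991), np.float64(0.18)), (np.float64(0.25), np.float64(0.702), np.float64(0.19)), (np.float64(0.3), np.float64(0.652), np.float64(0.21)), (np.float64(0.35), np.float64(0.649), np.float64(0.22)), (np.float64(0.4), np.float64(0.668), np.float64(0.12)), (np.float64(0.45), np.float64(1.195), np.float64(0.3))]
cab [[ 0.30180136 -0.13613679  0.15059182]
 [ 0.44036529  0.01099711  0.16868184]]
```

View pics/w1.png

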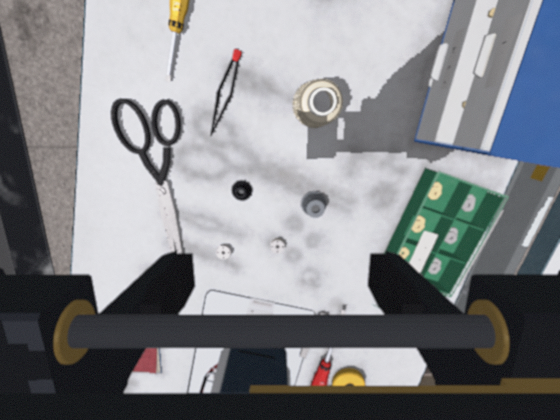

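The wrist view shows the cone tip at (322,100), the holder at (315,204), the cap at (242,190) and the shears at (150,140). Next I'll move over the left table and measure everything there.

Target TCP is (0.47,0.33,0.33), which in tool axes is y +64 (tool x = -x world, tool y = +y).

```bash
cat > m.py <<'E'
from h import *
def obj(W,x,y,zlo,zhi,rad=.035):
    q=W.reshape(-1,3);q=q[(np.hypot(q[:,0]-x,q[:,1]-y)<rad)&(q[:,2]>zlo)&(q[:,2]<zhi)]
    if len(q)<5:return 'few'
    (cx,cy),rr=cv2.minEnclosingCircle(q[:,:2].astype(np.float32)*1000)
    return len(q),'mean',q.mean(0).round(4),'circ',round(cx/1000,4),round(cy/1000,4),round(rr,1),'zmed',np.median(q[:,2]).round(4)
E
python3 - <<'E'
from m import *
f=dict(np.load('pics/w1.npz'));A=cloud(f['d'],f);B=cloud(np.load('pics/top1.npz')['d'],r.get_calibration('top'))
for n,a in dict(cone=(.385,-.277,.085,.11),coneW=(.385,-.277,.06,.11),holdT=(.51,-.257,.024,.04),hold=(.51,-.257,.012,.04),capT=(.495,-.365,.013,.03),cap=(.495,-.365,.004,.03,.022)).items():
    print(n,'W',*obj(A,*a));print('   T',*obj(B,*a))
E
python3 -m crank '[[[0,5,0,0,1],[0,64,0,0,1],[0,64,0,0,1],[0,64,0,0,1],[0,64,0,0,1],[0,64,0,0,1],[0,64,0,0,1],[0,64,0,0,1],[0,64,0,0,1],[0,64,0,0,1],[0,64,0,0,1],[0,64,0,0,1],[0,64,0,0,1],[0,64,0,0,1],[0,64,0,0,1],[0,64,0,0,1],[0,64,0,0,1],[0,64,0,0,1],[0,64,0,0,1]]]'
python3 - <<'E'
from m import *
s=r.observe();print(s['tool_pos'],s['ee_rot'])
p,d=r.camera('wrist');c=r.get_calibration('wrist');cv2.imwrite('pics/w2.png',p[:,:,::-1]);np.savez('pics/w2.npz',p=p,d=d,**{k:np.array(v) for k,v in c.items()})
A=cloud(d,c);B=cloud(np.load('pics/top0.npz')['d'],r.get_calibration('top'))
for n,a in dict(pin=(.553,.358,.03,.08,.02),spin=(.546,.228,.025,.07,.02),rest1=(.553,.358,.0115,.02,.025),rest2=(.546,.228,.0115,.02,.035),cush=(.383,.342,.004,.02,.04),spool=(.497,.45,.03,.05)).items():
    print(n,'W',*obj(A,*a));print('   T',*obj(B,*a))
E
```

```text
cone W 263 mean [ 0.3801 -0.2696  0.0949] circ 0.3798 -0.2686 14.1 zmed 0.096
   T f e w
coneW W 1340 mean [ 0.3801 -0.2704  0.0818] circ 0.38 -0.2686 25.3 zmed 0.0806
   T f e w
holdT W 238 mean [ 0.5127 -0.2646  0.0308] circ 0.5139 -0.2647 13.0 zmed 0.0313
   T f e w
hold W 337 mean [ 0.5109 -0.2655  0.0268] circ 0.5132 -0.2647 15.2 zmed 0.0308
   T f e w
capT W 97 mean [ 0.4943 -0.3663  0.0183] circ 0.4948 -0.3665 8.3 zmed 0.0189
   T f e w
cap W 304 mean [ 0.4937 -0.3658  0.0099] circ 0.4951 -0.3668 14.9 zmed 0.0063
   T f e w
t: 4.1
tool_pos: [0.4691, 0.3288, 0.3209]
ee_rot: [0.0, 3.141, 0.0]
contact_force: [0.9, 0.4, 0.9]
finger_gap: 0.999
gripper_force: 0.0
[0.4690987  0.32877635 0.32092819] [4.44683560e-04 3.14129597e+00 1.82544763e-04]
pin W 60 mean [0.5529 0.3584 0.0526] circ 0.5542 0.3586 3.1 zmed 0.0542
   T 9 mean [0.553  0.3581 0.0474] circ 0.5532 0.3577 2.3 zmed 0.0459
spin W 74 mean [0.5445 0.2304 0.0444] circ 0.5458 0.2295 3.9 zmed 0.0465
   T 11 mean [0.5449 0.2287 0.0444] circ 0.5454 0.2296 3.8 zmed 0.0495
rest1 W 666 mean [0.5514 0.358  0.0137] circ 0.553 0.3579 24.9 zmed 0.0139
   T 72 mean [0.5531 0.3572 0.0139] circ 0.553 0.3579 24.8 zmed 0.0137
rest2 W 1466 mean [0.5448 0.2295 0.0141] circ 0.546 0.2279 35.0 zmed 0.0142
   T 167 mean [0.5451 0.2282 0.0138] circ 0.5461 0.2291 34.5 zmed 0.0133
cush W 1674 mean [0.38   0.3448 0.0084] circ 0.3828 0.3418 39.6 zmed 0.0085
   T 213 mean [0.3803 0.3442 0.0069] circ 0.3857 0.3393 38.3 zmed 0.0065
spool W 545 mean [0.4975 0.4484 0.0409] circ 0.4981 0.4488 17.7 zmed 0.0416
   T 94 mean [0.4973 0.45   0.0387] circ 0.4976 0.451 18.8 zmed 0.039
```

View pics/w2.png

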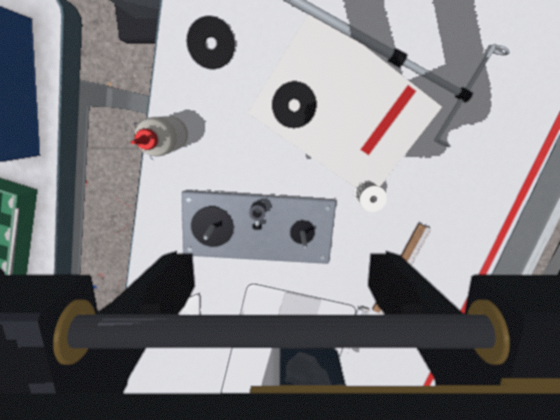

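In this view the cushion (A) is at (294,103) on the card and ring B is at (211,42). The bottle is at (160,135), the spool at (373,198), the thick spindle rest at (212,226) and the pin rest at (303,232). Next I'll refine the centres with ellipse fits.

```bash
python3 - <<'E'
from m import *
f=dict(np.load('pics/w2.npz'));g=cv2.cvtColor(f['p'],cv2.COLOR_RGB2GRAY)
def fit(u,v,h,z,thr,inv=True):
    x0,y0=u-h,v-h;s=g[y0:v+h,x0:u+h];s=cv2.resize(s,None,fx=4,fy=4,interpolation=cv2.INTER_CUBIC)
    m=((s<thr) if inv else (s>thr)).astype(np.uint8)
    cs,_=cv2.findContours(m,cv2.RETR_EXTERNAL,cv2.CHAIN_APPROX_NONE);c=max(cs,key=cv2.contourArea)
    pts=(c[:,0,:]-1.5)/4+[x0,y0]
    P=np.array([ray(a,b,f,z)[:2] for a,b in pts])
    A=np.c_[2*P,np.ones(len(P))]
    w=np.ones(len(P))
    for _ in range(15):
        q=np.linalg.lstsq(A*w[:,None],(P**2).sum(1)*w,rcond=None)[0];R=np.sqrt(q[2]+q[:2]@q[:2])
        e=np.hypot(*(P-q[:2]).T)-R;w=1/(1+(e/.0006)**2)
    return q[:2].round(4),'dia',round(R*2000,1),'rms',round(np.sqrt((e*e*w).sum()/w.sum())*1000,2)
print('cush',fit(294,103,32,.007,80)); print('rest2',fit(212,226,26,.013,50));print('rest1',fit(303,232,17,.013,50))
print('spool',fit(373,198,20,.04,225,False))
for n,(u,v) in dict(plate=(250,240),rest=(200,220),cush=(294,90),spool=(373,190),tab=(373,160),card=(330,110)).items(): print(n,g[v,u])
# hole centres
W=cloud(f['d'],f)
for n,(u,v,z,k,thr,inv) in dict(chole=(294,104,.007,9,120,False),shole=(373,199,.04,9,160,True)).items(): print(n,fit(u,v,k,z,thr,inv))
E
```

```text
cush (array([0.3807, 0.3456]), 'dia', np.float64(56.1), 'rms', np.float64(0.18))
rest2 (array([0.553 , 0.2308]), 'dia', np.float64(44.3), 'rms', np.float64(0.89))
rest1 (array([0.555 , 0.3597]), 'dia', np.float64(33.0), 'rms', np.float64(0.53))
spool (array([0.4999, 0.4503]), 'dia', np.float64(34.3), 'rms', np.float64(0.23))
plate 143
rest 59
cush 44
spool 236
tab 222
card 224
chole (array([0.3809, 0.3456]), 'dia', np.float64(15.2), 'rms', np.float64(0.14))
shole (array([0.499 , 0.4498]), 'dia', np.float64(8.6), 'rms', np.float64(0.12))
```

```bash
python3 -m crank '[[[8.8,1.7,4,0,1],[8.8,1.7,8,0,1],[8.8,1.7,22,0,1],[8.8,1.7,22,0,1],[8.8,1.7,22,0,1],[8.8,1.7,22,0,1],[8.8,1.7,22,0,1],[8.8,1.7,22,0,1],[8.8,1.7,22,0,1]]]'
python3 - <<'E'
from m import *
for i in range(3):
    s=r.observe();print(s['t'],s['tool_pos'],s['ee_rot'])
    p,d=r.camera('wrist');c=r.get_calibration('wrist')
cv2.imwrite('pics/w3.png',p[:,:,::-1]);np.savez('pics/w3.npz',p=p,d=d,**{k:np.array(v) for k,v in c.items()})
A=cloud(d,c); print(*obj(A,.381,.3456,.003,.02,.033)); q=A.reshape(-1,3);q=q[np.hypot(q[:,0]-.381,q[:,1]-.3456)<.005];print('hole floor',np.nanmedian(q[:,2]))
g=cv2.cvtColor(p,cv2.COLOR_RGB2GRAY);m=(g<110).astype(np.uint8)
n,l,st,ce=cv2.connectedComponentsWithStats((1-m).astype(np.uint8))
for k in range(1,n):
    if 100<st[k,4]<3000: print(st[k],ce[k].round(1),ray(*ce[k],c,.007).round(4),ray(*ce[k],c,.0).round(4))
E
```

```text
t: 5.05
tool_pos: [0.383, 0.3475, 0.1036]
ee_rot: [-0.001, 3.137, 0.004]
contact_force: [0.8, -0.7, 0.4]
finger_gap: 0.999
gripper_force: 0.0
5.05 [0.38303501 0.34749069 0.10362451] [-1.42706082e-03  3.13697064e+00  3.96757295e-03]
5.1 [0.38280324 0.34740477 0.10340285] [-1.48744177e-03  3.13723634e+00  3.82033523e-03]
5.15 [0.38246209 0.34726441 0.10307009] [-1.59533315e-03  3.13775146e+00  3.34996424e-03]
4892 mean [0.3787 0.3447 0.0081] circ 0.3818 0.3455 32.8 zmed 0.0081
hole floor 0.0016993550439405782
[  0  99  20  11 134] [  7.9 105. ] [0.3017 0.168  0.007 ] [0.3015 0.1624 0.    ]
[114 103  18  22 290] [122.5 113.8] [0.307  0.2421 0.007 ] [0.307  0.2388 0.    ]
[269 210  20  17 278] [278.4 218.1] [0.3794 0.345  0.007 ] [0.3817 0.345  0.    ]
```

```bash
python3 -m crank '[[[0.1,0,4,0,1],[0.1,0,7,0,1],[0.1,0,7.6,0,1],[0.1,0,7.6,0,1],[0.1,0,7.6,0,1],[0.1,0,7.6,0,1],[0.1,0,7.6,0,1]]]'
python3 -m crank '[[[0,0,0,0,0.2],[0,0,0,0,-0.2],[0,0,0,0,-0.2],[0,0,0,0,-0.2],[0,0,0,0,-0.2],[0,0,0,0,-0.2],[0,0,0,0,-0.2]]]'
python3 -c "
from rig import r
for k,v in r.observe().items(): print(k,v)"
```

```text
t: 5.9
tool_pos: [0.3807, 0.347, 0.026]
ee_rot: [-0.002, 3.139, 0.002]
contact_force: [0.6, -0.9, -0.7]
finger_gap: 1.003
gripper_force: 0.0
t: 6.6
tool_pos: [0.3798, 0.3465, 0.0248]
ee_rot: [0.002, -3.142, 0.0]
contact_force: [-1.1, -0.6, 2.1]
finger_gap: 0.659
gripper_force: 30.0
t 6.6
joint_pos [ 5.08364060e-01  3.97399442e-01  1.89241251e+00 -3.87419121e-06
  8.51811633e-01 -1.06367545e+00]
dq [-0.00124545 -0.00022846  0.00150883 -0.000506    0.00252507 -0.0010631 ]
joint_torque [-5.22357062e-02 -4.23829722e+01 -2.31477660e+01  4.53056081e-02
 -9.11256415e-02  3.16693753e-03]
tool_pos [0.37978853 0.34647537 0.02476999]
ee_rot [ 1.95677727e-03 -3.14156643e+00  2.76248839e-05]
contact_force [-1.14489131 -0.56949657  2.14639   ]
ft_torque [-0.02623169 -0.12597176  0.00702905]
gripper_force 30.000437535345554
finger_gap 0.6594156878159697
```

```bash
cat > fit.py <<'E'
from m import *
def fit(f,u,v,h,z,thr,inv=True):
    g=cv2.cvtColor(f['p'],cv2.COLOR_RGB2GRAY)
    x0,y0=u-h,v-h;s=g[y0:v+h,x0:u+h];s=cv2.resize(s,None,fx=4,fy=4,interpolation=cv2.INTER_CUBIC)
    m=((s<thr) if inv else (s>thr)).astype(np.uint8)
    cs,_=cv2.findContours(m,cv2.RETR_EXTERNAL,cv2.CHAIN_APPROX_NONE);c=max(cs,key=cv2.contourArea)
    pts=(c[:,0,:]-1.5)/4+[x0,y0]
    P=np.array([ray(a,b,f,z)[:2] for a,b in pts]);A=np.c_[2*P,np.ones(len(P))];w=np.ones(len(P))
    for _ in range(15):
        q=np.linalg.lstsq(A*w[:,None],(P**2).sum(1)*w,rcond=None)[0];R=np.sqrt(q[2]+q[:2]@q[:2])
        e=np.hypot(*(P-q[:2]).T)-R;w=1/(1+(e/.0006)**2)
    return q[:2].round(4),'dia',round(R*2000,1),'rms',round(np.sqrt((e*e*w).sum()/w.sum())*1000,2)
E
python3 - <<'E'
from fit import *
f=dict(np.load('pics/w2.npz'))
print('rest2',fit(f,212,226,26,.013,95));print('rest1',fit(f,303,232,17,.013,95))
t=dict(np.load('pics/top0.npz'));t.update(r.get_calibration('top'))
print('top rest2',fit(t,211,192,14,.013,75),'rest1',fit(t,172,190,9,.013,75),'cush',fit(t,176,244,14,.007,130))
E
```

```text
rest2 (array([0.5471, 0.2299]), 'dia', np.float64(60.9), 'rms', np.float64(0.27))
rest1 (array([0.5551, 0.3596]), 'dia', np.float64(36.6), 'rms', np.float64(0.34))
top rest2 (array([0.5478, 0.2406]), 'dia', np.float64(95.3), 'rms', np.float64(1.22)) rest1 (array([0.5558, 0.3591]), 'dia', np.float64(65.4), 'rms', np.float64(1.39)) cush (array([0.3784, 0.344 ]), 'dia', np.float64(68.1), 'rms', np.float64(0.52))
```

```bash
python3 -m crank '[[[0,0,-5,0,-0.2],[0,0,-12,0,-0.2],[0,0,-12,0,-0.2],[-8,-5,-12,0,-0.2],[-14,-9,-12,0,-0.2],[-15,-11.7,-12,0,-0.2],[-15,-11.7,-12,0,-0.2],[-15,-11.7,-12,0,-0.2],[-15,-11.7,-12,0,-0.2],[-15,-11.7,-12,0,-0.2]]]'
python3 - <<'E'
from m import *
s=r.observe();print(s['tool_pos'],s['finger_gap'],s['contact_force'])
p,d=r.camera('wrist');c=r.get_calibration('wrist')
cv2.imwrite('pics/w4.png',p[:,:,::-1]);np.savez('pics/w4.npz',p=p,d=d,**{k:np.array(v) for k,v in c.items()})
E
```

```text
t: 7.6
tool_pos: [0.5288, 0.2303, 0.1442]
ee_rot: [0.003, -3.14, -0.0]
contact_force: [-1.0, 0.8, 0.7]
finger_gap: 0.66
gripper_force: 30.0
[0.52876051 0.23029774 0.1442251 ] 0.6596736845206242 [-1.01938866  0.76390332  0.68854077]
```

View pics/w4.png

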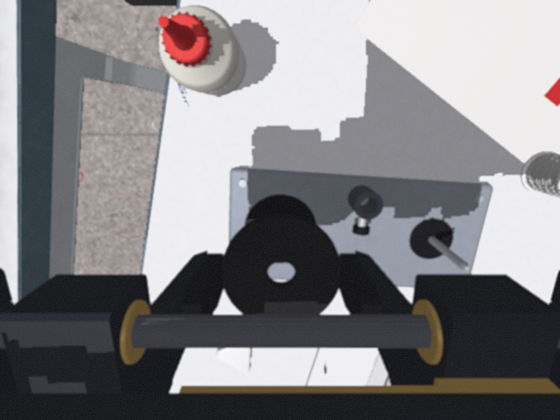

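The cushion is held level, with its hole at (282,271). The spindle rest behind it is at about (281,215). Next I'll compute the hole's offset from the TCP.

```bash
python3 - <<'E'
from fit import *
f=dict(np.load('pics/w4.npz'));s=r.observe();print(s['tool_pos'])
W=cloud(f['d'],f)
print('surf',np.nanmedian(W[245:255,270:295].reshape(-1,3),0))
for z in(.127,.124): print(fit(f,282,271,18,z,110,False), ray(282,271,f,z))
E
```

```text
[0.52864417 0.23061208 0.14433611]
surf [0.51603332 0.23061787 0.12812519]
(array([0.5281, 0.2301]), 'dia', np.float64(12.3), 'rms', np.float64(0.36)) [0.52801905 0.23067368 0.127     ]
(array([0.5297, 0.2301]), 'dia', np.float64(12.6), 'rms', np.float64(0.37)) [0.52955559 0.23069308 0.124     ]
```

```bash
python3 -m crank '[[[-1.9,0,3,0,-0.2],[-1.9,0,6,0,-0.2],[-1.9,0,6,0,-0.2],[-1.9,0,6,0,-0.2],[-1.9,0,6,0,-0.2],[-1.9,0,7,0,-0.2],[-1.9,0,8,0,-0.2],[-1.9,0,9,0,-0.2],[-1.9,0,10,0,-0.2],[-1.9,0,10.6,0,-0.2],[-1.9,0,10.6,0,-0.2],[-1.9,0,10.6,0,-0.2],[-1.9,0,10.6,0,-0.2]]]'
```

```text
t: 8.95
tool_pos: [0.549, 0.2296, 0.0386]
ee_rot: [-0.002, 3.141, 0.0]
contact_force: [0.1, -0.4, 0.1]
finger_gap: 0.66
gripper_force: 30.0
```

```bash
python3 -m crank '[[[0,0,0.1,0,-0.2],[0,0,0.2,0,-0.2],[0,0,0.2,0,-0.2],[0,0,0.2,0,0.7],[0,0,0.2,0,0.7],[0,0,0.2,0,0.7],[0,0,0.2,0,0.7],[0,0,-4,0,0.7],[0,0,-9,0,0.7],[0,0,-14,0,0.7],[7,-2,-18,0,1],[7,-2,-18,0,1],[7,-2,-18,0,1],[7,-2,-18,0,1],[7,-2,-18,0,1]]]'
python3 - <<'E'
from m import *
s=r.observe();print(s['tool_pos'])
p,d=r.camera('wrist');c=r.get_calibration('wrist')
cv2.imwrite('pics/w5.png',p[:,:,::-1]);np.savez('pics/w5.npz',p=p,d=d,**{k:np.array(v) for k,v in c.items()})
A=cloud(d,c); print(*obj(A,.547,.23,.016,.03,.04));print(*obj(A,.547,.23,.03,.07,.02))
E
```

```text
t: 10.45
tool_pos: [0.4794, 0.2096, 0.2181]
ee_rot: [0.002, -3.141, 0.0]
contact_force: [0.8, 0.5, -0.6]
finger_gap: 0.999
gripper_force: 0.0
[0.47939291 0.20958157 0.21814933]
2057 mean [0.5474 0.2286 0.0211] circ 0.5493 0.2285 30.6 zmed 0.0212
112 mean [0.5442 0.2284 0.0464] circ 0.5459 0.2286 4.1 zmed 0.0484
```

View pics/w5.png

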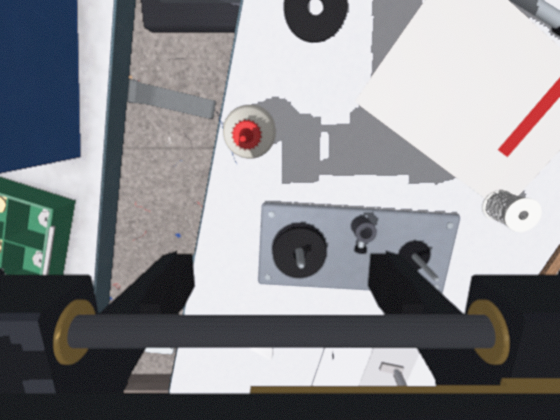

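The cushion is seated: its top is at about 20 mm and it sits concentric with the spindle at (300,250). The spool is next.

```bash
python3 -m crank '[[[-2,5,2,0,0.5],[-2,24,7,0,0.5],[-2,24,7,0,0.5],[-2,24,7,0,0.5],[-2,24,7,0,0.5],[-2,24,7,0,0.5],[-2,24,7,0,0.5],[-2,24,7,0,0.5],[-2,24,7,0,0.5],[-2,24,7,0,0.5],[-2,24,7,0,0.5]]]'
cat > look.py <<'E'
from fit import *
import sys
def look(n):
    s=r.observe();p,d=r.camera('wrist');c=r.get_calibration('wrist')
    cv2.imwrite(f'pics/{n}.png',p[:,:,::-1]);f=dict(p=p,d=d,**{k:np.array(v) for k,v in c.items()});np.savez(f'pics/{n}.npz',**f)
    return s['tool_pos'].round(4) if hasattr(s['tool_pos'],'round') else np.round(s['tool_pos'],4),f,cloud(d,c)
def pix(f,X):
    q,_=cv2.projectPoints(np.array([X],float),cv2.Rodrigues(f['R'])[0],f['t'],f['K'],f['D']);return q.ravel().round().astype(int)
E
python3 - <<'E'
from look import *
t,f,A=look('w6');print(t);print(*obj(A,.4995,.45,.035,.05,.03))
u,v=pix(f,[.4995,.45,.04]);print(u,v);print(fit(f,u,v,14,.04,160,True),fit(f,u,v,40,.04,225,False))
print(ray(u,v,f,.04))
E
```

```text
t: 11.6
tool_pos: [0.4993, 0.4488, 0.1495]
ee_rot: [0.0, 3.141, 0.001]
contact_force: [-0.2, 0.3, -0.3]
finger_gap: 0.75
gripper_force: 0.0
[0.4993 0.4488 0.1495]
1444 mean [0.4979 0.4491 0.0414] circ 0.4983 0.449 17.5 zmed 0.0414
283 217
(array([0.4991, 0.4498]), 'dia', np.float64(22.9), 'rms', np.float64(0.75)) (array([0.4712, 0.4466]), 'dia', np.float64(33.8), 'rms', np.float64(2.14))
[0.49983484 0.45027992 0.04      ]
```

```bash
python3 -m crank '[[[0.1,0,5,0,0.5],[0.1,0,9,0,0.5],[0.1,0,12,0,0.5],[0.1,0,12.4,0,0.5],[0.1,0,12.4,0,0.5],[0.1,0,12.4,0,0.5],[0.1,0,12.4,0,-0.6],[0.1,0,12.4,0,-0.6],[0.1,0,12.4,0,-0.6],[0.1,0,12.4,0,-0.6],[0.1,0,12.4,0,-0.6],[0.1,0,12.4,0,-0.6]]]' && python3 -m crank '[[[0,0,-5,0,-0.6],[0,0,-10,0,-0.6],[-1,-5,-12.5,0,-0.6],[-1.6,-9.1,-12.5,0,-0.6],[-1.6,-9.1,-12.5,0,-0.6],[-1.6,-9.1,-12.5,0,-0.6],[-1.6,-9.1,-12.5,0,-0.6],[-1.6,-9.1,-12.5,0,-0.6]]]'
python3 - <<'E'
from look import *
t,f,A=look('w7');print(t,r.observe()['finger_gap'])
q=A.reshape(-1,3);q=q[(abs(q[:,0]-t[0])<.03)&(abs(q[:,1]-t[1])<.02)&(q[:,2]>t[2]-.04)];print(len(q),np.percentile(q,[1,50,99],axis=0))
print(pix(f,t+[0,0,.017]),pix(f,[.555,.3595,.067]),pix(f,[.547,.23,.055]))
E
```

```text
t: 12.85
tool_pos: [0.4979, 0.4497, 0.0251]
ee_rot: [-0.002, 3.141, 0.0]
contact_force: [-1.4, -0.7, 3.1]
finger_gap: 0.362
gripper_force: 30.0
t: 13.65
tool_pos: [0.5132, 0.3596, 0.1491]
ee_rot: [0.004, -3.141, 0.0]
contact_force: [0.2, 0.6, -1.0]
finger_gap: 0.363
gripper_force: 30.0
[0.5132 0.3596 0.1491] 0.36385130886840095
19582 [[0.48618046 0.34001557 0.12838071]
 [0.49086184 0.35951514 0.20981723]
 [0.5182371  0.37918026 0.23146555]]
[282 313] [281 283] [110 265]
```

View pics/w7.png

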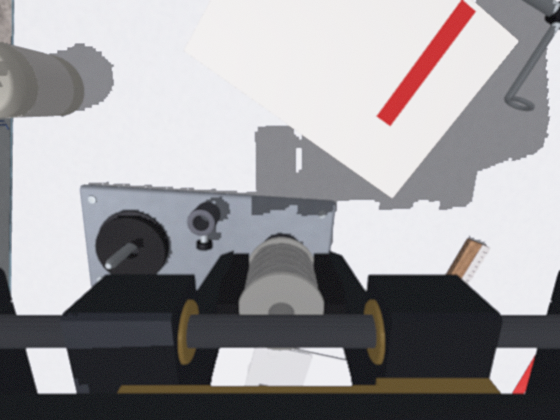

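The spool is held upright with its hole at about (281,308). The pin is behind and below it. I'll move to just above the pin and check x alignment from the side camera.

```bash
python3 -m crank '[[[-2,0,2,0,-0.6],[-4.1,0,5,0,-0.6],[-4.1,0,5,0,-0.6],[-4.1,0,5,0,-0.6],[-4.1,0,5,0,-0.6],[-4.1,0,5,0,-0.6],[-4.1,0,5,0,-0.6]]]'
python3 - <<'E'
from look import *
p,d=r.camera('side');c=r.get_calibration('side');np.savez('pics/s1.npz',p=p,d=d)
u,v=pix({k:np.array(x) for k,x in c.items()},[.555,.3595,.07]);print(u,v)
cv2.imwrite('pics/s1.png',cv2.resize(p[v-50:v+50,u-65:u+65],None,fx=6,fy=6,interpolation=cv2.INTER_CUBIC)[:,:,::-1])
print(r.observe()['tool_pos'])
E
```

```text
t: 14.4
tool_pos: [0.555, 0.3593, 0.1014]
ee_rot: [-0.003, 3.139, 0.001]
contact_force: [0.3, -0.2, 0.1]
finger_gap: 0.364
gripper_force: 30.0
292 153
[0.55492494 0.35912276 0.10112037]
```

View pics/s1.png

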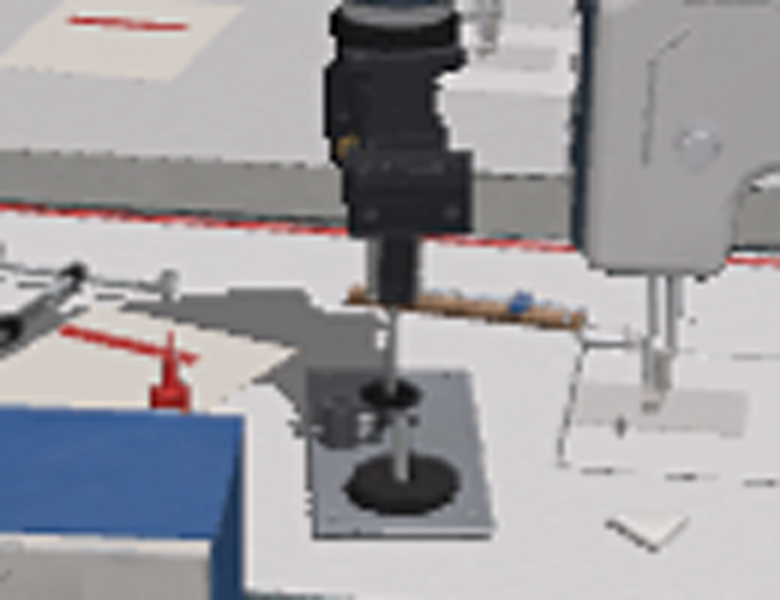

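The side view shows the finger (centre near x=398) over the pin (x=394), which is consistent once the finger's nearer depth is allowed for. I'll descend slowly.

```bash
python3 -m crank '[[[0,0,0.5,0,-0.6],[0,0,1,0,-0.6],[0,0,1.5,0,-0.6],[0,0,2,0,-0.6],[0,0,2,0,-0.6]]]'; python3 -m crank '[[[0,0,0.5,0,-0.6],[0,0,1.5,0,-0.6],[0,0,2.5,0,-0.6],[0,0,3.2,0,-0.6],[0,0,3.7,0,-0.6],[0,0,3.7,0,-0.6],[0,0,3.7,0,-0.6]]]'
```

```text
t: 14.95
tool_pos: [0.5541, 0.3583, 0.0783]
ee_rot: [0.002, -3.14, 0.001]
contact_force: [0.3, -0.4, -0.5]
finger_gap: 0.364
gripper_force: 30.0
t: 15.65
tool_pos: [0.5548, 0.3587, 0.0427]
ee_rot: [0.002, -3.142, 0.0]
contact_force: [0.0, 0.1, 0.3]
finger_gap: 0.365
gripper_force: 30.0
```

```bash
python3 -m crank '[[[0,0,0.3,0,-0.6],[0,0,0.4,0,-0.6],[0,0,0.4,0,-0.6],[0,0,0.4,0,0.1],[0,0,0.4,0,0.1],[0,0,0.4,0,0.1],[0,0,-4,0,0.1],[0,0,-9,0,0.1],[0,0,-14,0,0.1],[5,-2,-18,0,0.1],[7,-2,-18,0,0.4],[7,-2,-18,0,0.4],[7,-2,-18,0,0.4],[7,-2,-18,0,0.4],[7,-2,-18,0,0.4]]]'
python3 - <<'E'
from look import *
t,f,A=look('w8');print(t)
print('spool',*obj(A,.555,.359,.045,.062,.03));print('pin',*obj(A,.555,.359,.062,.08,.015));print('cush',*obj(A,.547,.23,.016,.03,.04));print('spindle',*obj(A,.547,.23,.03,.07,.02))
E
python3 -m crank '[[[0,-5,0,0,0.4],[0,-61,0,0,0.4],[0,-61,0,0,0.4],[0,-61,0,0,0.4],[0,-61,0,0,0.4],[0,-61,0,0,0.4],[0,-61,0,0,0.4],[0,-61,0,0,0.4],[0,-61,0,0,0.4],[0,-61,0,0,0.4],[0,-61,0,0,0.4],[0,-61,0,0,0.4],[0,-61,0,0,0.4],[0,-61,0,0,0.4],[0,-61,0,0,0.4],[0,-61,0,0,0.4]]]'
```

```text
t: 17.15
tool_pos: [0.4854, 0.3385, 0.2217]
ee_rot: [0.001, -3.141, 0.001]
contact_force: [0.4, 0.8, 0.4]
finger_gap: 0.696
gripper_force: 0.0
[0.4854 0.3385 0.2217]
spool 856 mean [0.5537 0.3578 0.0541] circ 0.5549 0.358 17.6 zmed 0.0544
pin 34 mean [0.5535 0.3584 0.0662] circ 0.5545 0.3584 2.9 zmed 0.0661
cush 1642 mean [0.5427 0.2277 0.0212] circ 0.5492 0.2307 31.5 zmed 0.0213
spindle 125 mean [0.5447 0.2303 0.0463] circ 0.546 0.2292 4.0 zmed 0.0478
t: 18.8
tool_pos: [0.4857, -0.2697, 0.2224]
ee_rot: [0.005, -3.141, -0.002]
contact_force: [0.1, 0.8, 0.5]
finger_gap: 0.7
gripper_force: 0.0
```

```bash
python3 -m crank '[[[-2.6,0.5,3,0,0.2],[-2.6,0.5,8,0,0.2],[-2.6,0.5,8,0,0.2],[-2.6,0.5,8,0,0.2],[-2.6,0.5,8,0,0.2],[-2.6,0.5,8,0,0.2],[-2.6,0.5,8,0,0.2]]]'
python3 - <<'E'
from look import *
t,f,A=look('w9');print(t)
print('hold',*obj(A,.513,-.265,.026,.04,.03));u,v=pix(f,[.513,-.265,.03]);print(u,v,fit(f,u,v,18,.03,60),[f['p'][v,u+k].tolist() for k in(0,12,18,40)])
print('foot',*obj(A,.513,-.265,.0025,.008,.03))
E
```

```text
t: 19.5
tool_pos: [0.5123, -0.2671, 0.1449]
ee_rot: [-0.002, 3.139, -0.004]
contact_force: [-0.2, 0.3, 0.6]
finger_gap: 0.603
gripper_force: 0.0
[ 0.5123 -0.2671  0.1449]
hold 647 mean [ 0.513  -0.2639  0.0308] circ 0.5137 -0.2638 12.8 zmed 0.031Traceback (most recent call last):
  File "<stdin>", line 3, in <module>
  File "fit.py", line 6, in fit
    cs,_=cv2.findContours(m,cv2.RETR_EXTERNAL,cv2.CHAIN_APPROX_NONE);c=max(cs,key=cv2.contourArea)
                                                                       ~~~^^^^^^^^^^^^^^^^^^^^^^^^
ValueError: max() iterable argument is empty
```

View pics/w9.png

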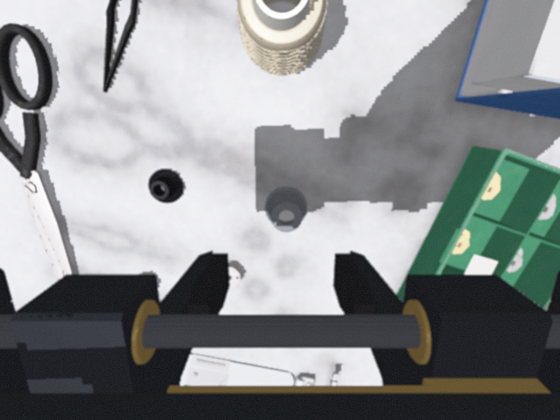

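The wrist view shows the holder at (286,208) between the open fingers, the cap at (166,186), and the green box clear to the right.

```bash
python3 -m crank '[[[-0.1,0.2,5,0,0.2],[-0.1,0.2,8,0,0.2],[-0.1,0.2,10,0,0.2],[-0.1,0.2,10.3,0,0.2],[-0.1,0.2,10.3,0,0.2],[-0.1,0.2,10.3,0,0.2],[-0.1,0.2,10.3,0,0.2]]]'; python3 -m crank '[[[0,0,0,0,-0.8],[0,0,0,0,-0.8],[0,0,0,0,-0.8],[0,0,0,0,-0.8],[0,0,0,0,-0.8],[0,0,0,0,-0.8],[0,0,-5,0,-0.8],[0,0,-10,0,-0.8],[0,0,-15,0,-0.8],[0,0,-18,0,-0.8],[0,0,-18,0,-0.8],[0,0,-18,0,-0.8]]]'
python3 - <<'E'
from look import *
t,f,A=look('w10');print(t)
u,v=pix(f,t+[0,0,-.009]);print(u,v)
cv2.imwrite('pics/w10.png',cv2.resize(f['p'][200:400,140:420],None,fx=2.5,fy=2.5)[:,:,::-1])
E
```

```text
t: 20.25
tool_pos: [0.5136, -0.2652, 0.0415]
ee_rot: [-0.002, 3.139, -0.003]
contact_force: [0.2, -0.2, -0.3]
finger_gap: 0.603
gripper_force: 0.0
t: 21.45
tool_pos: [0.5126, -0.2644, 0.2199]
ee_rot: [-0.002, 3.141, -0.001]
contact_force: [-0.2, 0.5, -1.9]
finger_gap: 0.278
gripper_force: 33.8
[ 0.5126 -0.2644  0.2199]
281 283
```

View pics/w10.png

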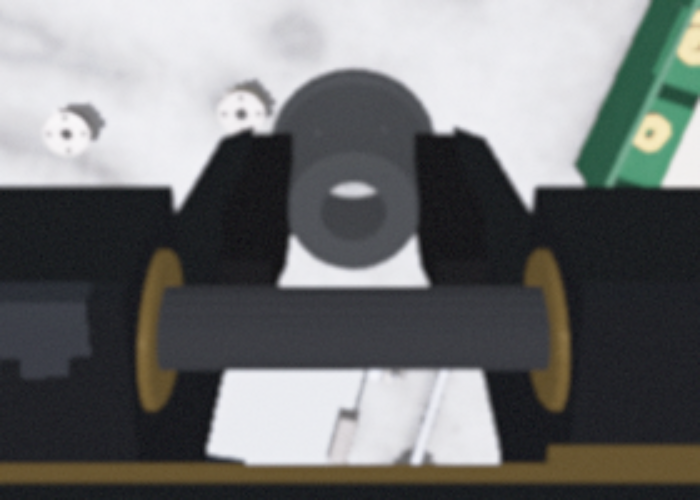

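The holder is held upright, and its hole centre is within 0.5 mm of the tool axis. Carry it to the spindle.

```bash
python3 -m crank '[[[-1,5,0,0,-0.8],[-3.4,49.4,0,0,-0.8],[-3.4,49.4,0,0,-0.8],[-3.4,49.4,0,0,-0.8],[-3.4,49.4,0,0,-0.8],[-3.4,49.4,0,0,-0.8],[-3.4,49.4,0,0,-0.8],[-3.4,49.4,0,0,-0.8],[-3.4,49.4,0,0,-0.8],[-3.4,49.4,0,0,-0.8],[-3.4,49.4,0,0,-0.8],[-3.4,49.4,0,0,-0.8],[-3.4,49.4,0,0,-0.8],[-3.4,49.4,0,0,-0.8],[-3.4,49.4,0,0,-0.8],[-3.4,49.4,0,0,-0.8],[-3.4,49.4,0,0,-0.8]]]'
python3 - <<'E'
from look import *
t,f,A=look('w11');print(t)
E
```

```text
t: 23.2
tool_pos: [0.5461, 0.2291, 0.2199]
ee_rot: [-0.0, 3.141, 0.0]
contact_force: [0.9, 0.1, -0.6]
finger_gap: 0.272
gripper_force: 33.8
[0.5461 0.2291 0.2199]
```

```bash
python3 -m crank '[[[0,0,4,0,-0.8],[0,0,8,0,-0.8],[0,0,11,0,-0.8],[0,0,12,0,-0.8],[0,0,12.5,0,-0.8],[0,0,12.5,0,-0.8],[0,0,12.5,0,-0.8]]]';python3 -m crank '[[[0,0,0.5,0,-0.8],[0,0,1,0,-0.8],[0,0,1.5,0,-0.8],[0,0,2,0,-0.8],[0,0,2.5,0,-0.8],[0,0,3,0,-0.8],[0,0,3.2,0,-0.8],[0,0,3.2,0,-0.8],[0,0,3.2,0,-0.8]]]'
```

```text
t: 23.95
tool_pos: [0.5472, 0.23, 0.0966]
ee_rot: [-0.002, 3.139, 0.001]
contact_force: [-0.4, 0.1, 0.1]
finger_gap: 0.273
gripper_force: 33.8
t: 24.85
tool_pos: [0.546, 0.2297, 0.0628]
ee_rot: [-0.002, 3.142, 0.0]
contact_force: [-0.2, -0.1, -0.6]
finger_gap: 0.274
gripper_force: 33.8
```

```bash
python3 -m crank '[[[0,0,0.1,0,-0.8],[0,0,0.25,0,-0.8],[0,0,0.25,0,-0.8],[0,0,0.25,0,-0.1],[0,0,0.25,0,-0.1],[0,0,0.25,0,-0.1],[0,0,-4,0,-0.1],[0,0,-9,0,-0.1],[0,0,-14,0,-0.1],[5,0,-16,0,0.4],[7,0,-16,0,0.4],[7,0,-16,0,0.4],[7,0,-16,0,0.4],[7,0,-16,0,0.4]]]'
python3 - <<'E'
from look import *
t,f,A=look('w12');print(t)
print('holder',*obj(A,.547,.23,.045,.053,.03));print('spindle',*obj(A,.547,.23,.053,.07,.02));print('cush',*obj(A,.547,.23,.016,.0235,.04))
print('spool',*obj(A,.555,.359,.045,.062,.03));print('pin',*obj(A,.555,.359,.062,.08,.015))
E
```

```text
t: 26.25
tool_pos: [0.4766, 0.2295, 0.2225]
ee_rot: [-0.001, 3.141, -0.0]
contact_force: [0.0, -0.4, 1.3]
finger_gap: 0.703
gripper_force: 0.0
[0.4766 0.2295 0.2225]
holder 434 mean [0.5456 0.2287 0.0506] circ 0.547 0.2287 13.2 zmed 0.051
spindle 33 mean [0.5452 0.2292 0.0551] circ 0.5436 0.2321 7.5 zmed 0.0554
cush 1195 mean [0.5455 0.2289 0.0212] circ 0.5485 0.2297 31.4 zmed 0.0213
spool 844 mean [0.5528 0.3574 0.0539] circ 0.5546 0.3586 18.4 zmed 0.0543
pin 36 mean [0.5538 0.3573 0.0661] circ 0.554 0.3576 2.6 zmed 0.0663
```

```bash
python3 -m crank '[[[2,-5,-2,0,1],[9.7,-49.8,-2,0,1],[9.7,-49.8,-2,0,1],[9.7,-49.8,-2,0,1],[9.7,-49.8,-2,0,1],[9.7,-49.8,-2,0,1],[9.7,-49.8,-2,0,1],[9.7,-49.8,-2,0,1],[9.7,-49.8,-2,0,1],[9.7,-49.8,-2,0,1],[9.7,-49.8,-2,0,1],[9.7,-49.8,-2,0,1],[9.7,-49.8,-2,0,1],[9.7,-49.8,-2,0,1],[9.7,-49.8,-2,0,1],[9.7,-49.8,-2,0,1],[9.7,-49.8,-2,0,1]]]'
python3 - <<'E'
from look import *
t,f,A=look('w13');print(t)
print('cone',*obj(A,.38,-.2686,.088,.11,.03));print('cone',*obj(A,.38,-.2686,.055,.11,.04))
print('floor near',[ (k,np.nanmax(A.reshape(-1,3)[(abs(A[...,0].ravel()-.38)<.045)&(abs(A[...,1].ravel()-k)<.012),2]).round(3)) for k in(-.20,-.18,-.34,-.36)])
E
```

```text
t: 28.0
tool_pos: [0.3798, -0.2679, 0.2429]
ee_rot: [-0.004, 3.141, -0.0]
contact_force: [-0.1, -0.3, -1.0]
finger_gap: 1.002
gripper_force: 0.0
[ 0.3798 -0.2679  0.2429]
cone 368 mean [ 0.3775 -0.2682  0.0948] circ 0.3789 -0.268 14.2 zmed 0.096
cone 1891 mean [ 0.3741 -0.2681  0.0804] circ 0.3782 -0.2679 25.6 zmed 0.0805
floor near [(-0.2, np.float64(0.315)), (-0.18, np.float64(0.289)), (-0.34, np.float64(0.312)), (-0.36, np.float64(0.008))]
```

```bash
python3 -m crank '[[[0,0,5,0,1],[0,0,10,0,1],[0,0,14,0,1],[0,0,16.5,0,1],[0,0,18,0,1],[0,0,18,0,1],[0,0,18,0,1],[0,0,18,0,1]]]'; python3 -m crank '[[[0,0,0,0,-0.3],[0,0,0,0,-0.3],[0,0,0,0,-0.3],[0,0,0,0,-0.3],[0,0,0,0,-0.3],[0,0,0,0,-0.3],[0,0,0,0,-0.3],[0,0,-3,0,-0.3],[0,0,-8,0,-0.3],[0,0,-13,0,-0.3],[0,0,-18,0,-0.3],[0,0,-22,0,-0.3],[0,0,-22,0,-0.3],[0,0,-22,0,-0.3]]]'
python3 - <<'E'
from look import *
t,f,A=look('w14');print(t,r.observe()['finger_gap'],pix(f,t+[0,0,.032]))
cv2.imwrite('pics/w14.png',f['p'][:,:,::-1])
E
```

```text
t: 28.85
tool_pos: [0.3803, -0.2693, 0.0639]
ee_rot: [-0.002, 3.14, -0.003]
contact_force: [0.2, -1.1, -0.1]
finger_gap: 0.998
gripper_force: 0.0
t: 30.25
tool_pos: [0.3797, -0.2688, 0.2832]
ee_rot: [-0.002, 3.14, -0.002]
contact_force: [-0.0, 0.5, -1.1]
finger_gap: 0.586
gripper_force: 29.9
[ 0.3797 -0.2688  0.2832] 0.591027960282015 [281 343]
```

View pics/w14.png

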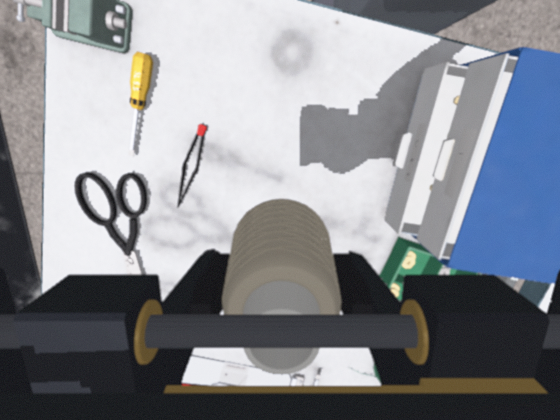

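The cone is held upright on the tool axis (winding at (282,250), tip at about (281,343)), and the shears have not moved.

```bash
python3 -m crank '[[[-2,4,0,0,-0.3],[-16.7,49.8,0,0,-0.3],[-16.7,49.8,0,0,-0.3],[-16.7,49.8,0,0,-0.3],[-16.7,49.8,0,0,-0.3],[-16.7,49.8,0,0,-0.3],[-16.7,49.8,0,0,-0.3],[-16.7,49.8,0,0,-0.3],[-16.7,49.8,0,0,-0.3],[-16.7,49.8,0,0,-0.3],[-16.7,49.8,0,0,-0.3],[-16.7,49.8,0,0,-0.3],[-16.7,49.8,0,0,-0.3],[-16.7,49.8,0,0,-0.3],[-16.7,49.8,0,0,-0.3],[-16.7,49.8,0,0,-0.3],[-16.7,49.8,0,0,-0.3],[-16.7,49.8,0,0,-0.3]]]'; python3 -m crank '[[[0,0,4,0,-0.3],[0,0,8,0,-0.3],[0,0,12,0,-0.3],[0,0,14.5,0,-0.3],[0,0,15,0,-0.3],[0,0,15,0,-0.3],[0,0,15,0,-0.3]]]'
python3 - <<'E'
from look import *
p,d=r.camera('side');c=r.get_calibration('side')
u,v=pix({k:np.array(x) for k,x in c.items()},[.547,.2295,.09])
cv2.imwrite('pics/s2.png',cv2.resize(p[v-50:v+50,u-65:u+65],None,fx=6,fy=6,interpolation=cv2.INTER_CUBIC)[:,:,::-1])
E
```

```text
t: 32.1
tool_pos: [0.546, 0.2292, 0.283]
ee_rot: [-0.001, 3.141, 0.0]
contact_force: [-0.4, 0.5, -0.1]
finger_gap: 0.589
gripper_force: 29.9
t: 32.8
tool_pos: [0.5472, 0.2299, 0.1346]
ee_rot: [-0.002, 3.139, 0.001]
contact_force: [-0.3, -0.5, -0.3]
finger_gap: 0.586
gripper_force: 29.9
```

View pics/s2.png

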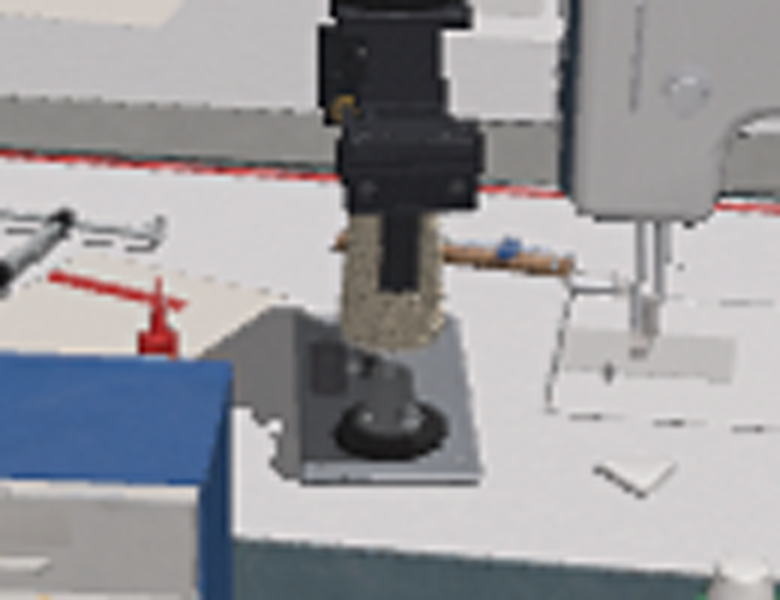

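The side view shows the cone (centre x≈392) upright and directly above the holder (x≈391). Lower it.

```bash
python3 -m crank '[[[0,0,0.7,0,-0.3],[0,0,1.4,0,-0.3],[0,0,2.1,0,-0.3],[0,0,2.8,0,-0.3],[0,0,3.4,0,-0.3],[0,0,4,0,-0.3],[0,0,4.6,0,-0.3],[0,0,4.6,0,-0.3],[0,0,4.6,0,-0.3]]]'; python3 -m crank '[[[0,0,0.1,0,-0.3],[0,0,0.2,0,-0.3],[0,0,0.3,0,-0.3],[0,0,0.3,0,-0.3],[0,0,0.3,0,-0.3]]]'
```

```text
t: 33.75
tool_pos: [0.5459, 0.2297, 0.0866]
ee_rot: [0.002, -3.141, 0.0]
contact_force: [-0.5, 0.9, -0.2]
finger_gap: 0.581
gripper_force: 29.9
t: 34.25
tool_pos: [0.5459, 0.2297, 0.0838]
ee_rot: [-0.002, 3.142, 0.0]
contact_force: [-0.9, -0.3, -0.7]
finger_gap: 0.588
gripper_force: 29.9
```

```bash
python3 -m crank '[[[0,0,0.1,0,-0.3],[0,0,0.1,0,0.1],[0,0,0.1,0,0.7],[0,0,0.1,0,0.7],[0,0,0.1,0,0.7],[0,0,0.1,0,0.7],[0,0,-3,0,0.8],[0,0,-8,0,0.8],[0,0,-13,0,0.8],[0,0,-17,0,0.8],[7,0,-18,0,0],[7,0,-18,0,0],[7,0,-18,0,0],[7,0,-18,0,0],[7,0,-18,0,0]]]'
python3 - <<'E'
from look import *
t,f,A=look('w15');print(t)
print('conetip',*obj(A,.547,.23,.106,.125,.03));print('cone',*obj(A,.547,.23,.08,.125,.03));print('cush',*obj(A,.547,.23,.016,.0235,.04))
print('spool',*obj(A,.555,.359,.045,.062,.03));print('pin',*obj(A,.555,.359,.062,.08,.015))
E
```

```text
t: 35.75
tool_pos: [0.4768, 0.2295, 0.2635]
ee_rot: [-0.001, 3.141, -0.0]
contact_force: [-0.7, 0.4, 0.2]
finger_gap: 0.508
gripper_force: 0.0
[0.4768 0.2295 0.2635]
conetip 440 mean [0.544  0.229  0.1132] circ 0.5453 0.2289 14.4 zmed 0.1145
cone 1818 mean [0.539  0.2288 0.1002] circ 0.5448 0.2288 25.0 zmed 0.1003
cush 49 mean [0.5257 0.2285 0.019 ] circ 0.5417 0.2287 28.9 zmed 0.0193
spool 698 mean [0.5536 0.3566 0.0539] circ 0.5547 0.3574 17.8 zmed 0.0543
pin 26 mean [0.5535 0.3573 0.0661] circ 0.5537 0.3574 2.6 zmed 0.0661
```

```bash
python3 -m crank '[[[-1,-5,0,0,0.2],[-1.8,-59.6,0,0,0.2],[-1.8,-59.6,0,0,0.2],[-1.8,-59.6,0,0,0.2],[-1.8,-59.6,0,0,0.2],[-1.8,-59.6,0,0,0.2],[-1.8,-59.6,0,0,0.2],[-1.8,-59.6,0,0,0.2],[-1.8,-59.6,0,0,0.2],[-1.8,-59.6,0,0,0.2],[-1.8,-59.6,0,0,0.2],[-1.8,-59.6,0,0,0.2],[-1.8,-59.6,0,0,0.2],[-1.8,-59.6,5,0,0.2],[-1.8,-59.6,10,0,0.2],[-1.8,-59.6,13,0,0.2],[-1.8,-59.6,13,0,0.2],[-1.8,-59.6,13,0,0.2],[-1.8,-59.6,13,0,0.2],[-1.8,-59.6,13,0,0.2]]]'
python3 - <<'E'
from look import *
t,f,A=look('w16');print(t)
print('capT',*obj(A,.4949,-.3667,.014,.03,.02));print('cap',*obj(A,.4949,-.3667,.0025,.03,.022))
u,v=pix(f,[.4949,-.3667,.018]);print(u,v)
cv2.imwrite('pics/w16.png',cv2.resize(f['p'][v-60:v+60,u-80:u+80],None,fx=5,fy=5)[:,:,::-1])
E
```

```text
t: 37.8
tool_pos: [0.4959, -0.3675, 0.1364]
ee_rot: [-0.002, 3.139, -0.005]
contact_force: [-0.3, -0.3, 0.4]
finger_gap: 0.602
gripper_force: 0.0
[ 0.4959 -0.3675  0.1364]
capT 268 mean [ 0.4944 -0.3665  0.0185] circ 0.4949 -0.3665 8.3 zmed 0.019
cap 943 mean [ 0.493  -0.3664  0.0094] circ 0.495 -0.366 21.6 zmed 0.0059
283 212
```

View pics/w16.png

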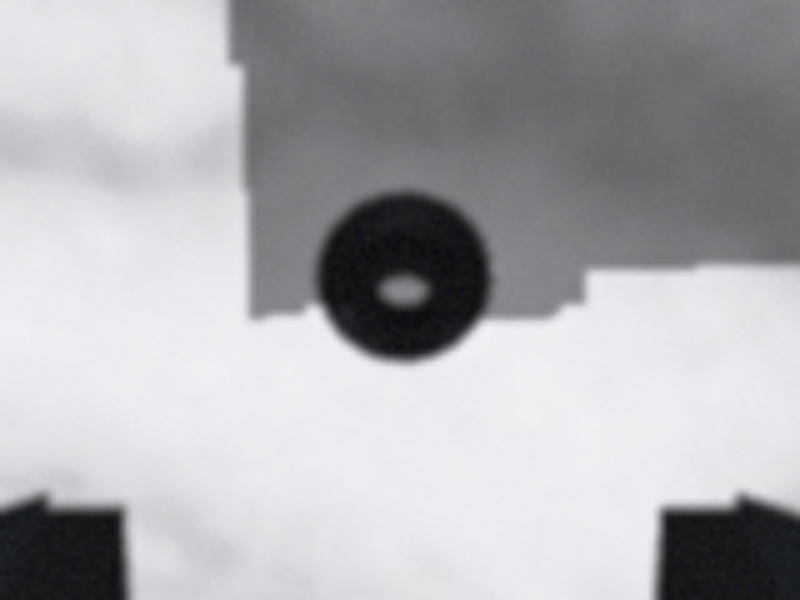

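The cap is centred at crop (405,278), with its hole showing at (405,290). I'll descend to grip the stem above the flange.

```bash
python3 -m crank '[[[0,0,4,0,0.1],[0,0,8,0,-0.1],[0,0,10,0,-0.1],[0,0,10.4,0,-0.1],[0,0,10.4,0,-0.1],[0,0,10.4,0,-0.1],[0,0,10.4,0,-0.1],[0,0,10.4,0,-0.1]]]'; python3 -m crank '[[[0,0,0,0,-1],[0,0,0,0,-1],[0,0,0,0,-1],[0,0,0,0,-1],[0,0,0,0,-1],[0,0,0,0,-1]]]'
```

```text
t: 38.65
tool_pos: [0.4954, -0.3672, 0.0313]
ee_rot: [-0.002, 3.14, -0.003]
contact_force: [0.4, 0.1, 0.1]
finger_gap: 0.452
gripper_force: 0.0
t: 39.25
tool_pos: [0.4947, -0.3664, 0.0298]
ee_rot: [0.002, -3.142, -0.0]
contact_force: [-0.8, 0.1, 1.1]
finger_gap: 0.171
gripper_force: 30.0
```

```bash
python3 -m crank '[[[0,0,-4,0,-1],[0,0,-9,0,-1],[0,0,-14,0,-1],[0,0,-18,0,-1],[0,4,-20,0,-1],[-6,72.5,-20,0,-1],[-6,72.5,-20,0,-1],[-6,72.5,-20,0,-1],[-6,72.5,-20,0,-1],[-6,72.5,-20,0,-1],[-6,72.5,-20,0,-1],[-6,72.5,-20,0,-1],[-6,72.5,-20,0,-1],[-6,72.5,-20,0,-1],[-6,72.5,-20,0,-1],[-6,72.5,-20,0,-1],[-6,72.5,-20,0,-1],[-6,72.5,-20,0,-1],[-6,72.5,-20,0,-1],[-6,72.5,-20,0,-1]]]'; python3 -m crank '[[[-6,0,0,0,-1],[-6,0,0,0,-1],[-6,0,0,0,-1],[0,0,0,0,-1],[0,0,0,0,-1],[0,0,0,0,-1],[0,0,0,0,-1]]]'
python3 - <<'E'
from look import *
t,f,A=look('w17');print(t,r.observe()['finger_gap'])
u,v=pix(f,t+[0,0,-.0115]);print(u,v)
cv2.imwrite('pics/w17.png',cv2.resize(f['p'][v-60:v+60,u-80:u+80],None,fx=5,fy=5)[:,:,::-1])
E
```

```text
t: 41.25
tool_pos: [0.5529, 0.3631, 0.2291]
ee_rot: [0.009, -3.141, -0.002]
contact_force: [-0.1, -0.6, -0.4]
finger_gap: 0.171
gripper_force: 30.0
t: 41.95
tool_pos: [0.5544, 0.3587, 0.2314]
ee_rot: [-0.002, 3.139, 0.002]
contact_force: [-0.2, 0.1, -0.1]
finger_gap: 0.169
gripper_force: 30.0
[0.5544 0.3587 0.2314] 0.17068483649765243
282 277
```

View pics/w17.png

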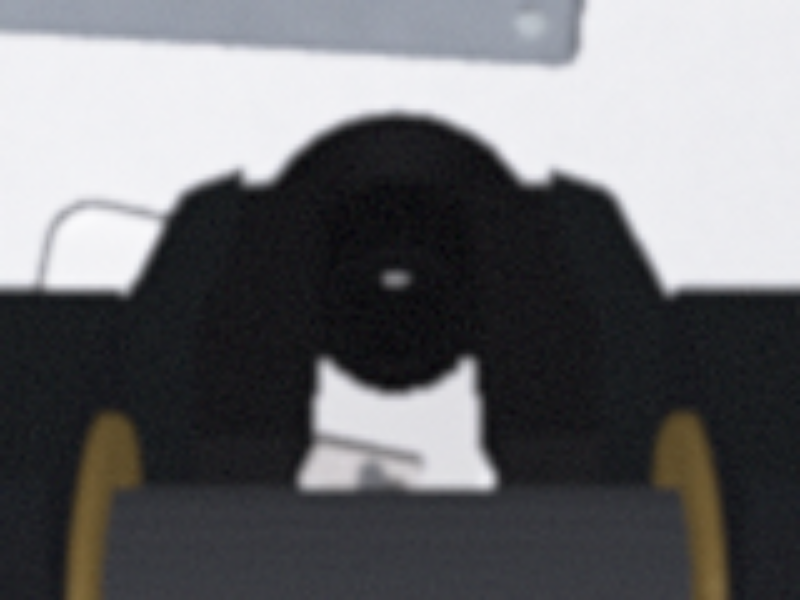

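The cap is held upright, its stem within 0.5 mm of the tool axis. I'll lower it onto the pin.

```bash
python3 -m crank '[[[0,0,4,0,-1],[0,0,8,0,-1],[0,0,11,0,-1],[0,0,12.3,0,-1],[0,0,12.3,0,-1],[0,0,12.3,0,-1],[0,0,12.3,0,-1],[0,0,12.3,0,-1]]]'; python3 -m crank '[[[0,0,0.3,0,-1],[0,0,0.6,0,-1],[0,0,0.9,0,-1],[0,0,1.2,0,-1],[0,0,1.4,0,-1],[0,0,1.4,0,-1],[0,0,1.4,0,-1]]]'
```

```text
t: 42.8
tool_pos: [0.555, 0.3592, 0.1089]
ee_rot: [-0.002, 3.138, 0.002]
contact_force: [-0.5, 1.0, -0.6]
finger_gap: 0.173
gripper_force: 30.0
t: 43.5
tool_pos: [0.5538, 0.3587, 0.0926]
ee_rot: [0.002, -3.141, 0.0]
contact_force: [0.4, 0.4, 0.5]
finger_gap: 0.168
gripper_force: 30.0
```

```bash
python3 -m crank '[[[0,0,0.3,0,-1],[0,0,0.6,0,-1],[0,0,0.8,0,-1],[0,0,0.8,0,-1],[0,0,0.8,0,-1]]]'; python3 -m crank '[[[0,0,0.05,0,-1],[0,0,0.1,0,-1],[0,0,0.1,0,-1],[0,0,0.1,0,-0.4],[0,0,0.1,0,-0.2],[0,0,0.1,0,-0.2],[0,0,0.1,0,-0.2],[0,0,-3,0,-0.2],[0,0,-8,0,-0.2],[0,0,-13,0,-0.2],[0,0,-16,0,-0.2],[7,-3,-17,0,0],[7,-3,-17,0,0],[7,-3,-17,0,0],[7,-3,-17,0,0],[7,-3,-17,0,0]]]'
python3 - <<'E'
from look import *
t,f,A=look('w18');print(t)
print('capT',*obj(A,.555,.359,.0665,.08,.03));print('flange',*obj(A,.555,.359,.0555,.062,.03));print('spool',*obj(A,.555,.359,.045,.0555,.03))
print('conetip',*obj(A,.547,.23,.106,.125,.03))
from scipy.spatial import cKDTree
B=cloud(r.camera('top')[1],r.get_calibration('top'));print('bottle',*obj(B,.417,.183,.115,.14,.03));print('before',*obj(cloud(np.load('pics/top0.npz')['d'],r.get_calibration('top')),.417,.183,.115,.14,.03))
p,d=r.camera('side');c=r.get_calibration('side')
u,v=pix({k:np.array(x) for k,x in c.items()},[.55,.29,.06])
cv2.imwrite('pics/s3.png',cv2.resize(p[v-50:v+50,u-65:u+65],None,fx=6,fy=6,interpolation=cv2.INTER_CUBIC)[:,:,::-1])
E
```

```text
t: 44.0
tool_pos: [0.5537, 0.3586, 0.0846]
ee_rot: [0.002, -3.141, 0.0]
contact_force: [-1.1, 0.5, 0.2]
finger_gap: 0.17
gripper_force: 30.0
t: 45.6
tool_pos: [0.4846, 0.3288, 0.2547]
ee_rot: [-0.002, 3.141, 0.0]
contact_force: [-0.3, 0.4, -0.2]
finger_gap: 0.5
gripper_force: 0.0
[0.4846 0.3288 0.2547]
capT 183 mean [0.5535 0.3578 0.071 ] circ 0.554 0.3579 8.6 zmed 0.0718
flange 309 mean [0.55   0.3569 0.0582] circ 0.5545 0.3569 15.9 zmed 0.0582
spool 195 mean [0.5509 0.3568 0.0534] circ 0.5552 0.358 17.9 zmed 0.054
conetip 440 mean [0.5421 0.2318 0.1128] circ 0.545 0.2298 14.2 zmed 0.1137
bottle 5 mean [0.417  0.1833 0.1216] circ 0.4172 0.1837 2.3 zmed 0.1177
before f e w
```

View pics/s3.png

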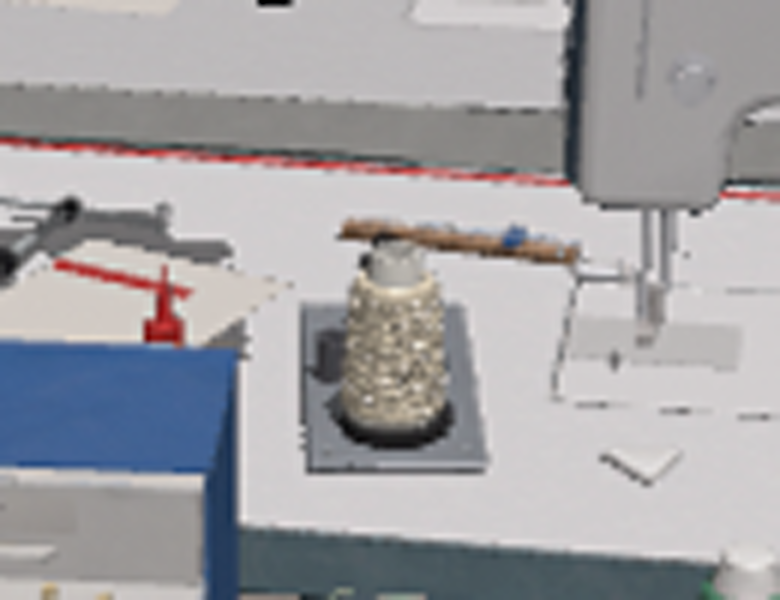

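The side view shows the cone upright on the cushion. The cap top reads 71 mm against 71 expected, and the cone tip about 114 mm against 115, so everything is seated. The bottle is where it was, so I'm handing the job in.

```bash
python3 -c "
from rig import r
print(r.finish_job())"
```

```text
the job is handed in; nothing more can be done
None
```

The thread stand is dressed and handed in, but no verdict came back: by my last readings everything sat fully down on its axis, the oil bottle had not moved, and the shears were last seen in place (not re-measured).

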